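Tap the waste pipe home in the cutting jig

ROBOT

A 7-joint arm with a two-finger parallel gripper is mounted at the origin on the work surface. World frame = base frame: x ahead of the robot, y to its left, z up, the work surface at z = 0. Lengths are in m, angles in degrees, forces in N, time in s.
With the tool pointing down it reaches from about 0.425 to 0.875 m from the base axis. Payload 4.7 kg.
Tool frame: the origin (TCP) lies midway between the tips of the shut fingers; the grasp point (between the pads) lies 19 mm behind it; z points along the fingers, x is the direction in which the jaws open and shut, and the axes are right-handed (so a half turn about z gives the same grasp; the last joint's range is limited). The gripper opens to 87 mm and grips with 3 to 60 N. Pads are 19 mm wide; open, the fingers measure 117 mm over their backs; the gripper's body (75 mm by 190 mm) begins 51 mm behind the grasp point.
Start: joints at [71.797, 18.392, -4.016, 83.108, 1.295, 78.541, -3.26], TCP at [0.212, -0.615, 0.223] pointing down, gripper open.
Joint ranges: [-163.93, 163.93], [-17.29, 119.83], [-79.2, 71.16], [3.27, 140.29], [-89.18, 269.18], [5.43, 117.66], [-154.24, 154.24]. Speed limits (degrees/s): [147.25, 147.25, 180, 180, 180, 180, 180].

INTERFACE

Orientations are given as [roll, pitch, yaw] about the fixed x, y, z axes, in that order (R = Rz(yaw) Ry(pitch) Rx(roll)).
In Python, from cell import telemetry, optics, env gives the robot as it stands.
- The arm moves only by the tool arm_command, never from a script. Its arguments are lists of equal length, an entry for each row: "translation": the shift along the tool's x, y, z in cm, a list of three; "twist": the turn about the tool's z in degrees. In form: {"translation": [[x, y, z], ...], "twist": [twist, ...]}. A call has 1 to 10 rows; each row shifts and turns the pose as measured when the row begins, along the tool's axes as they then stand; what a row does not reach is not made up. A row lasts 1/8 s, in which the tool goes at most 62.5 mm and 10.7 degrees, less where a joint would pass 70% of its speed; a pose out of reach is approached as far as the arm can. A call is refused whole if a number of a shift passes 6.25 or a number of a turn 10.7, either way. A call with a gripper value outside its range is refused whole. "grip" is the opening in per cent of the stroke, from 0 (shut) to 100 (fully open), set as the call begins (left out, the last holds). The fingers move at their own pace and stop on an object; "force" is the grip in N (left out, the last holds). Time passes only in rows, so rows that do not move let the fingers close. It gives the time, the measured TCP pose, the force and the opening at its end, in the units of the state.
- telemetry.get_obs(): the state, without advancing time (a new reading comes with each control period).
- optics.read_camera(name): name is "scene" or "top" or "wrist"; returns a dict with "img" (384x512x3 uint8, blue, green, red), "fx", "fy", "cx", "cy" (pixels), "dist" ([k1, k2, p1, p2, k3] as OpenCV has them; the pictures are not rectified), "extrinsics" (4x4, takes a point from camera to world coordinates); the wrist camera has in their place "hand_eye" (4x4, takes a point from camera to tool coordinates, whose origin is the TCP and whose axes are the tool frame's). Camera axes: x right, y up, looking along -z (the intrinsics and any distortion apply to the point x, -y, -z); pixel columns grow to the right and rows downward; lengths in m; the calibration is good to about 2 mm. A picture is of the moment at which its call begins: read the wrist's pose just before it. There is no depth.
- env.sign_off(): hands the job in, once; it reports no verdict.
The state is a dict: "time_s": time; "qpos": joint angles; "joint_velocities": joint speeds; "effort": joint torques, N m; "tool_pos": TCP position; "tool_rot": TCP orientation; "force": force on the tool from outside, world axes, zero at the start; "wrist_torque": the same for the moment, N m; "grip_width": finger opening in m.
Only numpy, scipy, OpenCV 4.12 (cv2) and the standard library are available. Lean on these libraries where they do the work, as an engineer would, in place of code of your own. Each camera call takes 0.05 s, during which the arm holds its last target. There are 200 camera calls.

TASK

The grey waste pipe lying in the cutting jig is not yet against the stop hidden under the jig's hood. Take the square-headed mallet by its handle and knock the pipe home against that stop in several small, gentle taps on its free end, drawing the mallet clear of the pipe between taps and never touching the pipe with the gripper. Then stand the mallet back on the bench on its head, clear of the jig and pipe.

Things in the scene. Friction and masses are not known exactly. Their poses are not given: they have to be found in the camera images.
- jig: Fixed pipe-cutting jig. Origin: mid-width, on the bench; x runs along its channel towards the stop, z up. Plywood base, x -130 to +120 mm, 100 wide, 10 thick; two low rails 44 mm apart, top at 30 mm, guide the pipe. A bare sheet-metal hood, 60 wide, top at 72 mm, covers x -30 to +116 mm. The pipe's tail sticks out of the open end, at x = -130 mm.
- stop (a point): Centre of the rigid stop's face, out of sight inside the hood: on the channel's axis, at x = +70 mm in the jig's frame, 30 mm above the bench. Axes as the jig's. The pipe's nose must come up against it.
- pipe: Grey pipe in the jig, 40 mm diameter, 225 long, 0.25 kg, flat-capped ends. Origin: on its axis (30 mm up) at mid-length; x along it, towards the stop; free tail end at x = -112.5 mm. Starts 40 to 70 mm short of the stop; when home, its origin is 112.5 mm from the stop and the tail sticks out 25 mm beyond the base. Slides with 1 to 3 N of friction, stays where left.
- mallet_mid (a point): Mallet standing on its head, 0.35 kg, 160 mm tall; this point is on its upright axis half-way up (80 mm above its foot), z up. Black rubber head 80 (its x) by 46 (y) by 50 mm high; striking faces at x = +40 and -40 mm, either will do. Square wooden handle 28 by 28 mm, sides along x and y, 50 to 160 mm above the foot, on the head's centre.
There are look-alikes about, which are no part of the job. Leave any blue or red look-alike of the part that bears mallet_mid alone. Leave any pink look-alike of the pipe alone.

How it is judged:
By the outcome, as a careful person would: the job done as asked, in the order asked, and still so for the second after the job is handed in, with the robot touching nothing.
It also fails if it takes over 48 s, if anything falls off the work surface, if the arm or the gripper's body presses on something with over 40 N, if the wrist force passes 120 N, or if a joint passes its speed limit or range.

## Working session

There is one attempt and no reset: what is moved stays moved. The work goes in short steps, Python scripts to look and compute and a tool call to move; the robot and the scene stay as the last step left them, time stands still between calls to the robot, and variables do not carry over. Pictures are saved under pics/ and viewed, about 8 in all and at most 12, crops included, and the job is handed in when it is done.

Besides the shell and the picture viewer there is one more tool, called after ">>>" in YAML: its name, and indented under it one key for each argument. arm_command: Moves the arm, as the interface text tells. Its arguments: {"type":"object","properties":{"translation":{"type":"array","items":{"type":"array","items":{"type":"number"}}},"twist":{"type":"array","items":{"type":"number"}},"grip":{"type":"number"},"force":{"type":"number"}},"required":["translation","twist"]}

```bash
ls; mkdir -p pics; python3 - <<'E'
from cell import telemetry, optics, env
import cv2,pickle
o=telemetry.get_obs(); print({k:o[k] for k in('time_s','tool_pos','tool_rot','force','grip_width')})
d={}
for n in('scene','top'):
    c=optics.read_camera(n); d[n]=c; cv2.imwrite(f'pics/{n}0.png',c['img']); print(n,c['fx'],c['dist'],c['extrinsics'])
pickle.dump(d,open('c0.pkl','wb'))
E
```

```text
pics
{'time_s': 0.0, 'tool_pos': array([ 0.21148732, -0.61403348,  0.22145628]), 'tool_rot': array([ 1.79992725e+02,  1.11952218e-01, -7.09883431e+01]), 'force': array([ 0.58075473, -0.30384852, -0.19373387]), 'grip_width': 0.08709458333713445}
scene 388.26213536092837 [0.02606538 0.         0.         0.         0.        ] [[ 0.86324908 -0.28264847  0.41822347  1.08881018]
 [ 0.50462348  0.50373638 -0.70114535 -0.86988434]
 [-0.01249671  0.81630846  0.57748102  0.81117019]
 [ 0.          0.          0.          1.        ]]
top 478.5247735870033 [-0.13401548  0.          0.          0.          0.        ] [[-0.00239279  0.98809228 -0.1538438   0.35858495]
 [-0.99983226 -0.00515751 -0.01757438  0.02250324]
 [-0.01815856  0.15377594  0.98793888  1.38559399]
 [ 0.          0.          0.          1.        ]]
```

View pics/scene0.png

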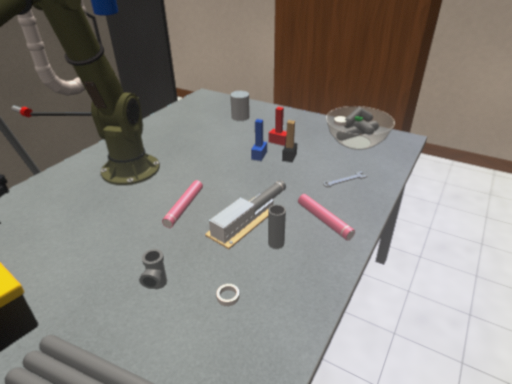

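View pics/top0.png

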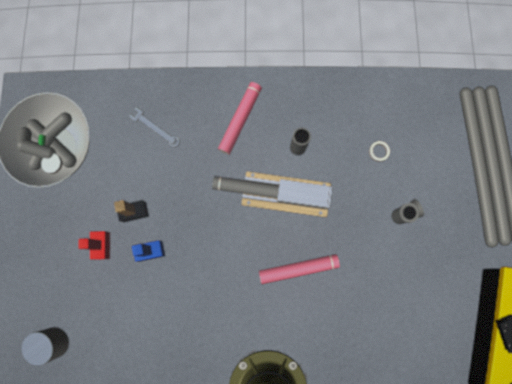

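Candidates for the mallet:
- Black head with a wooden handle: scene (290,145), top (131,211). This one matches the description.
- Blue look-alike: top (148,250).
- Red look-alike: top (95,245).

Candidates for the pipe:
- Grey pipe in the jig, tail at top (215,184). This is the one.
- Pink pipes at (240,118) and (300,269), and an upright grey tube at (300,140). None of these are part of the job.

The tail points to world +y.

```bash
cat > h.py <<'E'
import numpy as np,cv2,pickle
def ray(c,px,T=None):
    K=np.array([[c['fx'],0,c['cx']],[0,c['fy'],c['cy']],[0,0,1.]])
    p=cv2.undistortPoints(np.array(px,float).reshape(-1,1,2),K,np.array(c['dist'],float)).reshape(-1,2)
    T=c['extrinsics'] if T is None else T
    d=np.c_[p[:,0],-p[:,1],-np.ones(len(p))]@T[:3,:3].T
    return T[:3,3],d
def onz(c,px,z,T=None):
    o,d=ray(c,px,T); return o+d*((z-o[2])/d[:,2])[:,None]
E
python3 - <<'E'
from h import *
d=pickle.load(open('c0.pkl','rb'))
im=d['top']['img']; a=cv2.resize(im[165:225,105:345],None,fx=3.3,fy=3.3,interpolation=cv2.INTER_CUBIC)
s=d['scene']['img']; b=cv2.resize(s[110:250,200:305],None,fx=2.6,fy=2.6,interpolation=cv2.INTER_CUBIC)
o=np.zeros((a.shape[0]+b.shape[0],a.shape[1],3),np.uint8);o[:a.shape[0]]=a;o[a.shape[0]:,:b.shape[1]]=b
m=cv2.resize(im[190:230,105:160],None,fx=8,fy=8,interpolation=cv2.INTER_CUBIC);o[a.shape[0]:a.shape[0]+320,300:740]=m
cv2.imwrite('pics/crop1.png',o);print(o.shape)
hsv=cv2.cvtColor(im,cv2.COLOR_BGR2HSV)
def rep(n,mask,box,z,c=d['top']):
    x0,y0,x1,y1=box;mm=np.zeros_like(mask);mm[y0:y1,x0:x1]=mask[y0:y1,x0:x1]
    cs=cv2.findContours(mm,cv2.RETR_EXTERNAL,cv2.CHAIN_APPROX_NONE)[0]
    k=max(cs,key=cv2.contourArea);r=cv2.minAreaRect(k);bx=cv2.boxPoints(r)
    P=onz(c,bx,z);print(n,cv2.contourArea(k),bx.round(1).tolist(),'\n',P.round(4)[:,:2].tolist(),'c',P.mean(0).round(4),'sides',np.linalg.norm(P[0]-P[1]).round(4),np.linalg.norm(P[1]-P[2]).round(4),'ang',[np.degrees(np.arctan2(*(P[i+1]-P[i])[1::-1])).round(1) for i in(0,1)])
wood=cv2.inRange(hsv,(8,70,60),(28,255,255))
rep('handle',wood,(105,190,160,230),.155)
rep('base',wood,(230,160,345,225),.01)
rep('headdark',cv2.inRange(hsv,(0,0,0),(180,255,60)),(105,190,160,230),.05)
print(im[184,200:345:6].tolist()); print(im[211,110:155:3].tolist())
E
```

```text
(562, 792, 3)
handle 134.5 [[111.5999984741211, 205.10000610351562], [120.0, 197.5], [133.5, 212.60000610351562], [125.0999984741211, 220.10000610351562]] 
 [[0.5042, 0.4096], [0.5242, 0.3877], [0.4844, 0.35], [0.4646, 0.3718]] c [0.4944 0.3798 0.155 ] sides 0.0297 0.0548 ang [np.float64(-47.6), np.float64(-136.5)]
base 402.0 [[249.1999969482422, 205.60000610351562], [250.1999969482422, 198.60000610351562], [326.79998779296875, 209.1999969482422], [325.79998779296875, 216.1999969482422]] 
 [[0.5187, 0.0501], [0.5391, 0.0472], [0.5069, -0.1742], [0.4866, -0.1709]] c [ 0.5128 -0.062   0.01  ] sides 0.0206 0.2238 ang [np.float64(-8.0), np.float64(-98.3)]
headdark 286.0 [[116.0999984741211, 205.0], [144.10000610351562, 198.8000030517578], [147.8000030517578, 215.6999969482422], [119.9000015258789, 221.89999389648438]] 
 [[0.5169, 0.4294], [0.5345, 0.3485], [0.4862, 0.3363], [0.4685, 0.4166]] c [0.5015 0.3827 0.05  ] sides 0.0827 0.0499 ang [np.float64(-77.7), np.float64(-165.8)]
[[131, 124, 116], [133, 125, 118], [131, 130, 125], [164, 169, 163], [123, 126, 125], [123, 125, 127], [117, 123, 122], [111, 114, 113], [104, 107, 107], [96, 101, 99], [85, 88, 88], [74, 77, 77], [96, 96, 95], [128, 123, 122], [194, 178, 173], [195, 179, 170], [193, 178, 169], [192, 175, 168], [183, 172, 167], [162, 166, 169], [147, 171, 186], [139, 170, 187], [124, 121, 113], [135, 127, 118], [135, 127, 121]]
[[133, 123, 119], [131, 124, 118], [108, 133, 146], [71, 99, 121], [58, 78, 97], [50, 69, 83], [52, 65, 80], [49, 56, 68], [45, 47, 53], [46, 44, 40], [52, 48, 45], [46, 43, 42], [41, 41, 41], [124, 116, 112], [131, 123, 117]]
```

View pics/crop1.png

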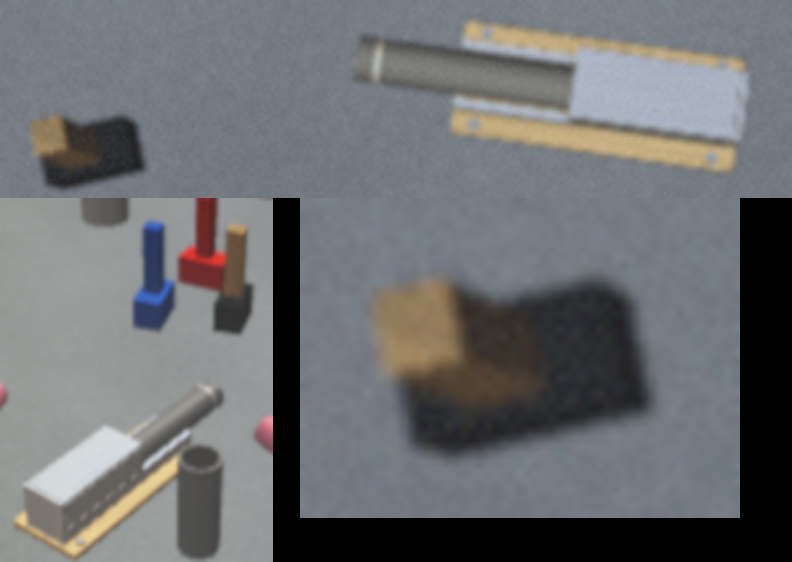

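The close crop confirms it: the upper-left mallet has a wooden handle with its top near top-image (119.6,206.1) and a black head. The pipe tail is at about (213,182.6) and the hood spans roughly (280–330, 180–207). Next I'll measure them.

```bash
cat >> h.py <<'E'
def goto(p,yaw):
    from cell import telemetry
    o=telemetry.get_obs();y=np.radians(o['tool_rot'][2]);d=np.array(p)-o['tool_pos']
    c,s=np.cos(y),np.sin(y)
    print('t',o['time_s'],'pos',o['tool_pos'].round(4),'rot',o['tool_rot'].round(2),'F',np.round(o['force'],1),'w',round(o['grip_width'],4))
    print('shift cm',(np.array([c*d[0]+s*d[1],s*d[0]-c*d[1],-d[2]])*100).round(2),'twist',round((o['tool_rot'][2]-yaw+180)%360-180,2))
E
python3 - <<'E'
from h import *
d=pickle.load(open('c0.pkl','rb'));c=d['top'];s=d['scene'];im=c['img']
hsv=cv2.cvtColor(im,cv2.COLOR_BGR2HSV)
print('handle top',onz(c,[[119.6,206.1]],.16))
m=np.zeros(im.shape[:2],np.uint8);m[165:225,274:345]=cv2.inRange(hsv,(95,0,160),(135,60,255))[165:225,274:345]
k=max(cv2.findContours(m,0,1)[0],key=cv2.contourArea);r=cv2.boxPoints(cv2.minAreaRect(k));P=onz(c,r,.072)
print('hood',r.round(1).tolist(),P.round(4)[:,:2].tolist(),np.linalg.norm(P[1]-P[0]),np.linalg.norm(P[2]-P[1]))
# pipe: crop corners of silhouette sides & tail, base corners
cr=lambda L:[[105+(x-1.15)/3.3,165+(y-1.15)/3.3] for x,y in L]
P=onz(c,cr([(362,35),(355,80),(570,110),(578,65)]),.03);print('pipe',P.round(4)[:,:2].tolist())
P=onz(c,cr([(466,22),(747,60),(735,171),(452,133)]),.01);print('base',P.round(4)[:,:2].tolist(),P.mean(0))
for a,b in((0,1),(3,2),(0,3),(1,2)):print(np.linalg.norm(P[a]-P[b]),np.degrees(np.arctan2(*(P[b]-P[a])[1::-1])))
# head top-face & foot corners from 8x crop
c8=lambda L:[[105+(x-300-3.5)/8,190+(y-198-3.5)/8] for x,y in L]
P=onz(c,c8([(600,280),(632,295),(650,408),(445,455),(412,440)]),0.0);print('foot?',P.round(4)[:,:2].tolist())
# scene: handle top in scene crop (236,230)->
q=[[200+236/2.6,110+(230-198)/2.6],[200+233/2.6,110+(330-198)/2.6]];print('scene handle top',onz(s,q[:1],.16),'tail',onz(s,[[200+212/2.6,110+(393-198)/2.6]],.03))
E
```

```text
handle top [[0.50089901 0.3863555  0.16      ]]
hood [[271.6000061035156, 198.8000030517578], [274.3999938964844, 178.1999969482422], [331.8999938964844, 186.10000610351562], [329.1000061035156, 206.6999969482422]] [[0.5299, -0.013], [0.5878, -0.0214], [0.5648, -0.1814], [0.5072, -0.172]] 0.05845065822583134 0.16166341060983078
pipe [[0.6048, 0.1501], [0.565, 0.1559], [0.5378, -0.0308], [0.5772, -0.0382]]
base [[0.6196, 0.0597], [0.5841, -0.1886], [0.4859, -0.1754], [0.5206, 0.0721]] [ 0.55255339 -0.05804582  0.01      ]
0.25081680080990004 -98.1216249475482
0.24989692457195503 -97.99268095867878
0.09974040697790884 172.8687161371091
0.09916637057359384 172.34255785022128
foot? [[0.538, 0.3666], [0.5324, 0.3545], [0.4906, 0.3465], [0.4733, 0.4229], [0.4788, 0.4355]]
scene handle top [[0.50746723 0.37640997 0.16      ]] tail [[0.58744551 0.15083694 0.03      ]]
```

>>> arm_command:
  translation:
    - [-3.2,-4.75,-0.3]
    - [-3.2,-4.75,-0.3]
    - [-3.2,-4.75,-0.3]
    - [-3.2,-4.75,-0.3]
    - [-3.2,-4.75,-0.3]
    - [-3.2,-4.75,-0.3]
    - [-3.2,-4.75,-0.3]
    - [-3.2,-4.75,-0.3]
    - [-3.2,-4.75,-0.3]
  twist: [0,0,0,0,0,0,0,0,0]
  grip: 100

```text
time_s: 1.23
tool_pos: [0.5266, -0.1951, 0.2444]
tool_rot: [179.7, 0.3, -71.7]
force: [0.6, -0.4, -0.4]
grip_width: 0.0867
```

```bash
python3 -c "
from h import *
goto([.503,.385,.25],-77.4)"
```

```text
t 1.225 pos [ 0.5266 -0.1951  0.2444] rot [179.72   0.33 -71.72] F [ 0.6 -0.4 -0.4] w 0.0867
shift cm [-55.82 -15.96  -0.56] twist 5.68
```

>>> arm_command:
  translation:
    - [-5.6,-1.6,-0.1]
    - [-5.6,-1.6,-0.1]
    - [-5.6,-1.6,-0.1]
    - [-5.6,-1.6,-0.1]
    - [-5.6,-1.6,-0.1]
    - [-5.6,-1.6,-0.1]
    - [-5.6,-1.6,-0.1]
    - [-5.6,-1.6,-0.1]
    - [-5.6,-1.6,-0.1]
    - [-5,-1.5,0]
  twist: [0,0,0,0,0,0,0,0,0,5.7]

```text
time_s: 2.48
tool_pos: [0.5022, 0.3978, 0.2533]
tool_rot: [179.6, 0.3, -77.7]
force: [1.4, -0.4, 0.7]
grip_width: 0.0871
```

```bash
python3 - <<'E'
from h import *
from cell import optics,telemetry
goto([.503,.385,.25],-77.4)
c=optics.read_camera('wrist');o=telemetry.get_obs();pickle.dump((c,o['tool_pos'],o['tool_rot']),open('w1.pkl','wb'));cv2.imwrite('pics/w1.png',c['img']);print(c['hand_eye'].round(3))
E
```

```text
t 2.475 pos [0.5022 0.3978 0.2533] rot [179.61   0.29 -77.72] F [ 1.4 -0.4  0.7] w 0.0871
shift cm [1.27 0.19 0.33] twist -0.32
[[ 1.    -0.     0.001 -0.   ]
 [ 0.    -0.964 -0.267 -0.072]
 [ 0.001  0.267 -0.964 -0.162]
 [ 0.     0.     0.     1.   ]]
```

View pics/w1.png

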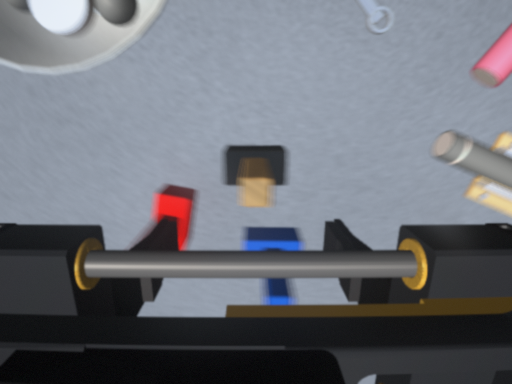

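The wrist view shows the handle top at about (256,193) and the head top spanning (223–287, 146–185), square to the image axes, so the yaw is right.

```bash
python3 - <<'E'
from h import *
from scipy.spatial.transform import Rotation as R
c,p,r=pickle.load(open('w1.pkl','rb'))
T=np.eye(4);T[:3,:3]=R.from_euler('xyz',r,degrees=True).as_matrix();T[:3,3]=p;T=T@c['hand_eye']
hsv=cv2.cvtColor(c['img'],cv2.COLOR_BGR2HSV);m=np.zeros(hsv.shape[:2],np.uint8)
m[140:212,215:295]=cv2.inRange(hsv,(8,70,130),(28,255,255))[140:212,215:295]
k=max(cv2.findContours(m,0,1)[0],key=cv2.contourArea);b=cv2.boundingRect(k);print(b,cv2.minAreaRect(k))
x,y,w,h=b;P=onz(c,[[x,y],[x+w,y],[x+w,y+h],[x,y+h]],.16,T);print('handle',P.round(4),P.mean(0),np.linalg.norm(P[1]-P[0]),np.linalg.norm(P[2]-P[1]))
m[:]=0;m[140:188,215:295]=cv2.inRange(c['img'],(0,0,0),(75,75,75))[140:188,215:295]
k=max(cv2.findContours(m,0,1)[0],key=cv2.contourArea);b=cv2.boundingRect(k);print(b,cv2.minAreaRect(k))
x,y,w,h=b
P=onz(c,[[x,y],[x+w,y]],.0,T);print('head far foot edge',P.round(4),np.linalg.norm(P[1]-P[0]),P.mean(0),np.degrees(np.arctan2(*(P[1]-P[0])[1::-1])))
goto([.503,.385,.25],-77.4)
E
```

```text
(240, 178, 33, 29) ((256.0, 192.0), (28.0, 32.0), 90.0)
handle [[0.5079 0.4196 0.16  ]
 [0.5143 0.3913 0.16  ]
 [0.4881 0.3849 0.16  ]
 [0.4815 0.414  0.16  ]] [0.49794576 0.40246851 0.16      ] 0.02902944857593477 0.02695461868394193
(227, 146, 57, 38) ((255.0, 164.5), (37.0, 56.0), 90.0)
head far foot edge [[0.5094 0.4462 0.    ]
 [0.5268 0.3687 0.    ]] 0.07944076711036455 [0.51810825 0.40746514 0.        ] -77.29946474170164
t 2.525 pos [0.498  0.4064 0.2525] rot [179.52   0.71 -77.4 ] F [-2.9  4.2  1. ] w 0.0867
shift cm [ 2.2  -0.02  0.25] twist -0.0
```

>>> arm_command:
  translation:
    - [0.7,0,0]
    - [0.7,0,0]
    - [0,0,0]
  twist: [0,0,0]

```text
time_s: 2.9
tool_pos: [0.5007, 0.3913, 0.2507]
tool_rot: [179.4, 0.6, -77.3]
force: [0.4, -0.1, -0.3]
grip_width: 0.0871
```

```bash
cat > wm.py <<'E'
from h import *
from cell import optics,telemetry
from scipy.spatial.transform import Rotation as R
def wpose(o,c):
    T=np.eye(4);T[:3,:3]=R.from_euler('xyz',o['tool_rot'],degrees=True).as_matrix();T[:3,3]=o['tool_pos'];return T@c['hand_eye']
E
python3 - <<'E'
from wm import *
o=telemetry.get_obs();c=optics.read_camera('wrist');T=wpose(o,c)
hsv=cv2.cvtColor(c['img'],cv2.COLOR_BGR2HSV)
m=cv2.inRange(hsv,(8,70,130),(28,255,255));m[215:]=0;m[:,:200]=0;m[:,330:]=0
k=max(cv2.findContours(m,0,1)[0],key=cv2.contourArea);x,y,w,h=cv2.boundingRect(k);print(x,y,w,h)
P=onz(c,[[x,y],[x+w,y],[x+w,y+h],[x,y+h]],.16,T);h0=P.mean(0);print('handle',h0,np.linalg.norm(P[1]-P[0]),np.linalg.norm(P[2]-P[1]))
m=cv2.inRange(c['img'],(0,0,0),(75,75,75));m[188:]=0;m[:,:200]=0;m[:,330:]=0
k=max(cv2.findContours(m,0,1)[0],key=cv2.contourArea);x,y,w,h=cv2.boundingRect(k);print(x,y,w,h)
P=onz(c,[[x,y],[x+w,y]],0,T);print(P.round(4),np.linalg.norm(P[1]-P[0]),np.degrees(np.arctan2(*(P[1]-P[0])[1::-1])),'ctr',P.mean(0)-np.array([.976,.22,0])*.023)
goto([h0[0],h0[1],.101],-77.4)
E
```

```text
239 175 31 30
handle [0.50287085 0.38946767 0.16      ] 0.026999964426290695 0.027577128293383605
223 144 63 39
[[0.5133 0.4363 0.    ]
 [0.5326 0.3512 0.    ]] 0.08726710733104154 -77.20807903683587 ctr [0.50052011 0.3887385  0.        ]
t 2.95 pos [0.5007 0.3915 0.2508] rot [179.39   0.62 -77.3 ] F [-0.1  0.   0. ] w 0.087
shift cm [ 0.24 -0.17 14.98] twist 0.1
```

>>> arm_command:
  translation:
    - [0.25,-0.15,0]
    - [0,0,4]
    - [0,0,4]
    - [0,0,3]
    - [0,0,3]
    - [0,0,0.8]
    - [0,0,0]
  twist: [0,0,0,0,0,0,0]

```text
time_s: 3.82
tool_pos: [0.5072, 0.3849, 0.102]
tool_rot: [179.8, 0.6, -77.9]
force: [0.2, 0.5, 0.3]
grip_width: 0.087
```

```bash
python3 -c "
from h import *
goto([.5027,.389,.101],-77.3)"
```

```text
t 3.825 pos [0.5072 0.3849 0.102 ] rot [179.8    0.56 -77.87] F [0.2 0.5 0.3] w 0.087
shift cm [-0.49  0.36  0.1 ] twist -0.57
```

>>> arm_command:
  translation:
    - [-0.5,0.35,0.1]
    - [0,0,0]
  twist: [-0.6,0]

```text
time_s: 4.08
tool_pos: [0.5036, 0.3904, 0.1037]
tool_rot: [-180.0, 0.7, -77.2]
force: [-0.4, -0.0, -0.0]
grip_width: 0.087
```

>>> arm_command:
  translation:
    - [0,0,0]
    - [0,0,0]
    - [0,0,0]
    - [0,0,0]
    - [0,0,0]
    - [0,0,0]
  twist: [0,0,0,0,0,0]
  grip: 0
  force: 40

```text
time_s: 4.82
tool_pos: [0.5043, 0.391, 0.1053]
tool_rot: [-179.8, 0.7, -77.2]
force: [0.0, -0.0, -0.1]
grip_width: 0.0349
```

```bash
python3 -c "
from h import *
goto([.5027,.389,.101],-77.3)"
```

```text
t 4.825 pos [0.5043 0.391  0.1053] rot [-179.84    0.68  -77.24] F [ 0.  -0.  -0.1] w 0.0349
shift cm [0.16 0.2  0.43] twist 0.06
```

>>> arm_command:
  translation:
    - [0,0,0]
    - [0,0,0]
    - [0,0,0]
  twist: [0,0,0]

```text
time_s: 5.2
tool_pos: [0.5045, 0.3906, 0.1052]
tool_rot: [-179.8, 0.6, -77.2]
force: [1.0, -0.3, 0.6]
grip_width: 0.0275
```

>>> arm_command:
  translation:
    - [0,0,-1.5]
    - [0,0,-1.5]
    - [0,0,-1]
    - [0,0,0]
  twist: [0,0,0,0]

```text
time_s: 5.7
tool_pos: [0.5039, 0.3899, 0.1473]
tool_rot: [-179.9, 0.6, -77.2]
force: [0.5, -0.2, -4.3]
grip_width: 0.028
```

```bash
python3 -c "
from h import *
goto([.600,.25,.15],-98.1)"
```

```text
t 5.7 pos [0.5039 0.3899 0.1473] rot [-179.93    0.63  -77.24] F [ 0.5 -0.2 -4.3] w 0.028
shift cm [15.77 -6.29 -0.27] twist 20.86
```

>>> arm_command:
  translation:
    - [0,0,-0.5]
    - [0,0,-0.3]
    - [0,0,0]
  twist: [10.4,10.4,0]

```text
time_s: 6.08
tool_pos: [0.5034, 0.3892, 0.1547]
tool_rot: [179.8, 0.6, -98.6]
force: [1.2, -0.1, -3.3]
grip_width: 0.028
```

```bash
python3 -c "
from h import *
goto([.596,.25,.125],-98.1)"
```

```text
t 6.075 pos [0.5034 0.3892 0.1547] rot [179.77   0.55 -98.56] F [ 1.2 -0.1 -3.3] w 0.028
shift cm [ 12.39 -11.23   2.97] twist -0.46
```

>>> arm_command:
  translation:
    - [3.1,-2.8,0.6]
    - [3.1,-2.8,0.6]
    - [3.1,-2.8,0.6]
    - [3.0,-2.7,0.6]
    - [0,0,0]
    - [0,0,0]
  twist: [0,0,0,0,-0.4,0]

```text
time_s: 6.82
tool_pos: [0.5962, 0.2495, 0.1254]
tool_rot: [179.6, 0.6, -96.7]
force: [-0.9, 0.7, -4.0]
grip_width: 0.0275
```

```bash
python3 - <<'E'
from wm import *
goto([.596,.25,.111],-98.1)
o=telemetry.get_obs();c=optics.read_camera('wrist');t=optics.read_camera('top');s=optics.read_camera('scene')
pickle.dump((o,c,t,s),open('s1.pkl','wb'))
a=cv2.resize(t['img'][150:220,170:345],None,fx=4,fy=4,interpolation=cv2.INTER_CUBIC)
o=np.zeros((600,800,3),np.uint8);o[:280,:700]=a;o[280:600,:426]=cv2.resize(c['img'],(426,320))
b=cv2.resize(s['img'][120:220,225:320],None,fx=3.2,fy=3.2);o[280:,430:430+b.shape[1]]=b[:320]
cv2.imwrite('pics/s1.png',o)
E
```

```text
t 6.825 pos [0.5962 0.2495 0.1254] rot [179.58   0.57 -96.69] F [-0.9  0.7 -4. ] w 0.0275
shift cm [-0.05  0.02  1.44] twist 1.41
```

View pics/s1.png

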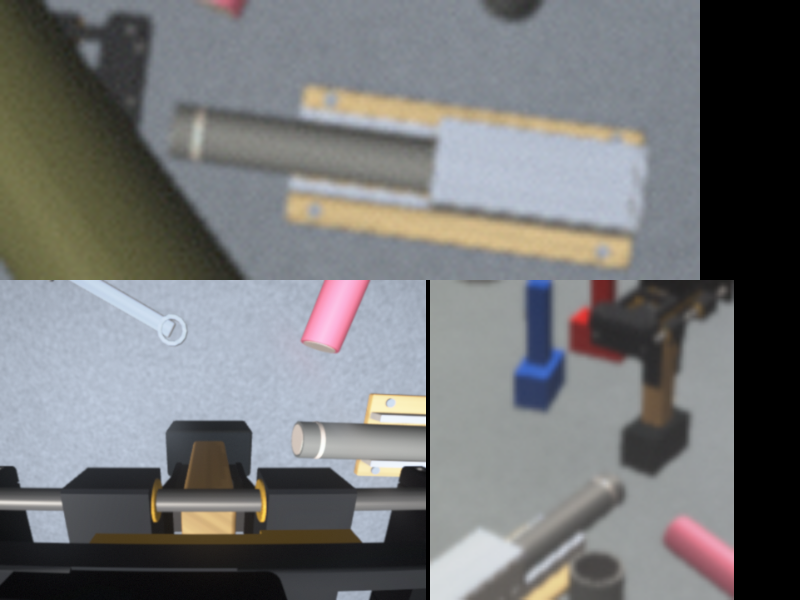

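```bash
python3 - <<'E'
from wm import *
o,c,t,s=pickle.load(open('s1.pkl','rb'));T=wpose(o,c)
px=[[296/.832,(440-280)/.832],[425/.832,(442-280)/.832],[302/.832,(422-280)/.832],[304/.832,(460-280)/.832]]
print(onz(c,px,.03,T).round(4))
cr=lambda L:[[170+(x-1.5)/4,150+(y-1.5)/4] for x,y in L]
P=onz(t,cr([(178,103),(171,155),(430,190),(438,132)]),.03);print(P.round(4),(P[0]+P[1])/2,(P[2]+P[3])/2)
goto([.594,.235,.111],-98.1)
E
```

```text
[[0.5841 0.1563 0.03  ]
 [0.5652 0.0121 0.03  ]
 [0.6034 0.1495 0.03  ]
 [0.5598 0.1479 0.03  ]]
[[ 0.6044  0.1508  0.03  ]
 [ 0.5665  0.1555  0.03  ]
 [ 0.5403 -0.0301  0.03  ]
 [ 0.5822 -0.0363  0.03  ]] [0.58549165 0.15311933 0.03      ] [ 0.56126396 -0.03318564  0.03      ]
t 6.975 pos [0.5963 0.2496 0.1257] rot [179.63   0.53 -96.72] F [-0.5  0.5 -3.6] w 0.0277
shift cm [1.48 0.05 1.47] twist 1.38
```

>>> arm_command:
  translation:
    - [0,0,0.5]
    - [1.0,0,0.5]
    - [0,0,0.4]
    - [0,0,0]
  twist: [1.4,0,0,0]

```text
time_s: 7.48
tool_pos: [0.5932, 0.2413, 0.1108]
tool_rot: [179.6, 0.5, -98.0]
force: [0.2, -0.2, -3.4]
grip_width: 0.0274
```

```bash
python3 -c "
from h import *
goto([.590,.1935,.111],-98.1)"
```

```text
t 7.475 pos [0.5932 0.2413 0.1108] rot [179.61   0.53 -97.95] F [ 0.2 -0.2 -3.4] w 0.0274
shift cm [ 4.78 -0.35 -0.02] twist 0.15
```

>>> arm_command:
  translation:
    - [1.5,-0.3,0]
    - [1.2,0,0]
    - [1.0,0,0]
    - [0.8,0,0]
    - [0.8,0,0]
    - [0.7,0,0]
  twist: [0,0,0,0,0,0]

```text
time_s: 8.22
tool_pos: [0.588, 0.1778, 0.1109]
tool_rot: [179.7, 0.6, -98.0]
force: [0.9, 0.8, -4.9]
grip_width: 0.0277
```

>>> arm_command:
  translation:
    - [-1.5,0,0]
    - [-1.5,0,0]
    - [0,0,0]
  twist: [0,0,0]

```text
time_s: 8.6
tool_pos: [0.5924, 0.2102, 0.1114]
tool_rot: [179.7, 0.6, -97.9]
force: [-0.2, -0.8, -3.8]
grip_width: 0.0276
```

```bash
cat > tail.py <<'E'
from wm import *
goto([.59,.19,.111],-98.1)
o=telemetry.get_obs();c=optics.read_camera('wrist');T=wpose(o,c)
pickle.dump((o,c),open('last.pkl','wb'))
# sheen-ring/cap: sample brightness/colour along pipe axis line in the image
O=np.array([.5519,-.063,.03]);u=np.array([-.141,-.990,0])
s=np.arange(.14,.27,.002);X=O-s[:,None]*u
X=np.c_[X,np.ones(len(s))]@np.linalg.inv(T).T
q=cv2.projectPoints((X[:,:3]*[1,-1,-1]).reshape(-1,1,3),np.zeros(3),np.zeros(3),np.array([[c['fx'],0,c['cx']],[0,c['fy'],c['cy']],[0,0,1.]]),np.array(c['dist']))[0].reshape(-1,2)
g=cv2.cvtColor(cv2.GaussianBlur(c['img'],(3,3),0),cv2.COLOR_BGR2LAB).astype(int)
for i in range(len(s)):
    x,y=q[i].round().astype(int)
    if 0<=x<512 and 0<=y<384: print(round(s[i]*1000),(x,y),g[y,x].tolist(),end=' ; ')
E
python3 tail.py
```

```text
t 8.6 pos [0.5924 0.2102 0.1114] rot [179.69   0.65 -97.94] F [-0.2 -0.8 -3.8] w 0.0276
shift cm [ 2.03 -0.04  0.04] twist 0.16
140 (np.int64(410), np.int64(198)) [183, 127, 128] ; 142 (np.int64(407), np.int64(198)) [184, 127, 129] ; 144 (np.int64(405), np.int64(198)) [183, 127, 128] ; 146 (np.int64(403), np.int64(198)) [183, 127, 128] ; 148 (np.int64(401), np.int64(198)) [184, 127, 129] ; 150 (np.int64(398), np.int64(198)) [183, 127, 128] ; 152 (np.int64(396), np.int64(198)) [184, 127, 129] ; 154 (np.int64(394), np.int64(198)) [184, 127, 129] ; 156 (np.int64(391), np.int64(198)) [184, 127, 129] ; 158 (np.int64(389), np.int64(198)) [184, 127, 129] ; 160 (np.int64(387), np.int64(198)) [184, 127, 129] ; 162 (np.int64(385), np.int64(198)) [184, 127, 129] ; 164 (np.int64(382), np.int64(198)) [184, 127, 129] ; 166 (np.int64(380), np.int64(198)) [184, 127, 129] ; 168 (np.int64(378), np.int64(198)) [185, 127, 129] ; 170 (np.int64(375), np.int64(198)) [185, 127, 129] ; 172 (np.int64(373), np.int64(198)) [196, 127, 129] ; 174 (np.int64(371), np.int64(198)) [241, 128, 130] ; 176 (np.int64(368)
[... 1754 characters left out ...]
4(197)) [61, 128, 124] ; 244 (np.int64(289), np.int64(197)) [61, 128, 124] ; 246 (np.int64(287), np.int64(197)) [61, 128, 124] ; 248 (np.int64(285), np.int64(197)) [60, 127, 125] ; 250 (np.int64(282), np.int64(197)) [59, 127, 124] ; 252 (np.int64(280), np.int64(197)) [59, 127, 124] ; 254 (np.int64(278), np.int64(197)) [59, 127, 124] ; 256 (np.int64(275), np.int64(197)) [58, 127, 124] ; 258 (np.int64(273), np.int64(197)) [58, 127, 124] ; 260 (np.int64(271), np.int64(197)) [59, 128, 125] ; 262 (np.int64(268), np.int64(197)) [74, 131, 139] ; 264 (np.int64(266), np.int64(197)) [75, 132, 141] ; 266 (np.int64(264), np.int64(197)) [75, 132, 141] ; 268 (np.int64(261), np.int64(197)) [73, 131, 141] ;
```

>>> arm_command:
  translation:
    - [1.3,0,0]
    - [1.0,0,0]
    - [0.8,0,0]
    - [0.7,0,0]
    - [0.7,0,0]
    - [-1.5,0,0]
    - [-1.5,0,0]
    - [0,0,0]
  twist: [0,0,0,0,0,0,0,0]

```text
time_s: 9.65
tool_pos: [0.5902, 0.1925, 0.1111]
tool_rot: [179.7, 0.6, -98.1]
force: [0.2, -0.0, -3.8]
grip_width: 0.0275
```

```bash
python3 - <<'E'
t=open('tail.py').read().split('for i in range')[0]
t+='''L=[];
for i in range(len(s)):
    x,y=q[i].round().astype(int)
    if 0<=x<512: L.append((s[i],*g[y,x]))
L=np.array(L);r=L[L[:,1]>215];f=L[(L[:,2]>=130)&(L[:,1]>150)]
print('ring s',(r[:,0].mean()*1000).round(1),'face s',(f[:,0].mean()*1000).round(1) if len(f) else None,'tcp s',((o['tool_pos'][1]+.063)/.99*1000).round(1),'lat',((o['tool_pos'][:2]-O[:2])@[-.990,.141]*1000).round(1))
'''
open('tail.py','w').write(t)
E
sed -i 's/np.arange(.14,.27/np.arange(.10,.27/' tail.py; python3 tail.py
```

```text
t 9.65 pos [0.5902 0.1925 0.1111] rot [179.69   0.59 -98.05] F [ 0.2 -0.  -3.8] w 0.0275
shift cm [ 0.25 -0.01  0.01] twist 0.05
ring s 158.0 face s 185.0 tcp s 258.1 lat -1.9
```

>>> arm_command:
  translation:
    - [1.3,0,0]
    - [1.0,0,0]
    - [0.7,0,0]
    - [0.6,0,0]
    - [0.4,0,0]
    - [-1.5,0,0]
    - [-1.5,0,0]
    - [0,0,0]
  twist: [0,0,0,0,0,0,0,0]

```text
time_s: 10.7
tool_pos: [0.5887, 0.1805, 0.1108]
tool_rot: [179.7, 0.5, -98.1]
force: [-0.6, 0.0, -4.5]
grip_width: 0.0282
```

```bash
python3 tail.py
```

```text
t 10.7 pos [0.5887 0.1805 0.1108] rot [179.69   0.53 -98.14] F [-0.6  0.  -4.5] w 0.0282
shift cm [-0.96  0.01 -0.02] twist -0.04
ring s 146.0 face s 173.0 tcp s 246.0 lat -2.1
```

Tail at s≈173 and home is 155, so 18 mm are left. Next is another ~10 mm tap.

>>> arm_command:
  translation:
    - [1.3,0,0]
    - [1.0,0,0]
    - [0.7,0,0]
    - [0.6,0,0]
    - [0.3,0,0]
    - [-1.5,0,0]
    - [-1.5,0,0]
    - [0,0,0]
  twist: [0,0,0,0,0,0,0,0]

```text
time_s: 11.75
tool_pos: [0.5874, 0.1694, 0.1106]
tool_rot: [179.7, 0.5, -98.2]
force: [0.1, -0.4, -2.6]
grip_width: 0.028
```

```bash
python3 tail.py
```

```text
t 11.75 pos [0.5874 0.1694 0.1106] rot [179.69   0.47 -98.24] F [ 0.1 -0.4 -2.6] w 0.028
shift cm [-2.08  0.04 -0.04] twist -0.14
ring s 134.0 face s 161.0 tcp s 234.7 lat -2.4
```

>>> arm_command:
  translation:
    - [1.3,0,0]
    - [0.9,0,0]
    - [0.5,0,0]
    - [0.3,0,0]
    - [0.2,0,0]
  twist: [0,0,0,0,0]

```text
time_s: 12.42
tool_pos: [0.5825, 0.1328, 0.11]
tool_rot: [179.7, 0.4, -98.4]
force: [0.2, 1.8, -4.4]
grip_width: 0.0279
```

>>> arm_command:
  translation:
    - [-1.5,0,0]
    - [-1.5,0,0]
    - [0,0,0]
  twist: [0,0,0]

```text
time_s: 12.8
tool_pos: [0.5871, 0.1659, 0.1105]
tool_rot: [179.7, 0.4, -98.3]
force: [0.4, 0.1, -3.4]
grip_width: 0.0279
```

```bash
python3 tail.py
```

```text
t 12.8 pos [0.5871 0.1659 0.1105] rot [179.69   0.43 -98.33] F [ 0.4  0.1 -3.4] w 0.0279
shift cm [-2.43  0.06 -0.05] twist -0.23
ring s 130.0 face s 159.0 tcp s 231.2 lat -2.6
```

>>> arm_command:
  translation:
    - [1.3,0,0]
    - [0.9,0,0]
    - [0.5,0,0]
    - [0.3,0,0]
    - [0.3,0,0]
  twist: [0,0,0,0,0]

```text
time_s: 13.48
tool_pos: [0.5824, 0.1316, 0.1104]
tool_rot: [179.7, 0.6, -98.5]
force: [0.3, 7.5, -4.1]
grip_width: 0.0279
```

>>> arm_command:
  translation:
    - [-1.5,0,0]
    - [-1.5,0,0]
    - [0,0,0]
  twist: [0,0,0]

```text
time_s: 13.85
tool_pos: [0.5869, 0.1629, 0.1108]
tool_rot: [179.7, 0.5, -98.4]
force: [-1.2, -0.2, -3.5]
grip_width: 0.0279
```

```bash
python3 tail.py
```

```text
t 13.85 pos [0.5869 0.1629 0.1108] rot [179.73   0.55 -98.4 ] F [-1.2 -0.2 -3.5] w 0.0279
shift cm [-2.73  0.09 -0.02] twist -0.3
ring s 130.0 face s 158.0 tcp s 228.1 lat -2.8
```

>>> arm_command:
  translation:
    - [1.3,0,0]
    - [0.9,0,0]
    - [0.5,0,0]
    - [0.3,0,0]
    - [0.3,0,0]
    - [0.2,0,0]
  twist: [0,0,0,0,0,0]

```text
time_s: 14.65
tool_pos: [0.582, 0.131, 0.1113]
tool_rot: [179.8, 1.2, -98.4]
force: [1.7, 4.3, -4.1]
grip_width: 0.0278
```

>>> arm_command:
  translation:
    - [0.4,0,0]
    - [0.4,0,0]
  twist: [0,0]

```text
time_s: 14.9
tool_pos: [0.5815, 0.1303, 0.1123]
tool_rot: [179.9, 1.8, -98.2]
force: [0.5, 7.4, -4.5]
grip_width: 0.0279
```

>>> arm_command:
  translation:
    - [-1.5,0,0]
    - [-1.5,0,0]
    - [-1.0,0,0]
    - [0,0,0]
  twist: [0,0,0,0]

```text
time_s: 15.4
tool_pos: [0.5874, 0.1695, 0.1132]
tool_rot: [179.9, 1.5, -98.3]
force: [-0.4, -0.5, -3.4]
grip_width: 0.0278
```

```bash
python3 tail.py; python3 - <<'E'
from wm import *
o,c=pickle.load(open('last.pkl','rb'))
t=optics.read_camera('top');s=optics.read_camera('scene')
im=np.zeros((600,800,3),np.uint8);im[:280,:700]=cv2.resize(t['img'][150:220,170:345],None,fx=4,fy=4,interpolation=cv2.INTER_CUBIC)
im[280:600,:426]=cv2.resize(c['img'],(426,320));b=cv2.resize(s['img'][140:240,200:305],None,fx=3.2,fy=3.2);im[280:,430:430+b.shape[1]]=b
pickle.dump((t,s),open('ts.pkl','wb'));cv2.imwrite('pics/s2.png',im)
E
```

```text
t 15.4 pos [0.5874 0.1695 0.1132] rot [179.91   1.55 -98.26] F [-0.4 -0.5 -3.4] w 0.0278
shift cm [-2.06  0.03  0.22] twist -0.16
ring s 130.0 face s 158.0 tcp s 234.9 lat -2.3
```

View pics/s2.png

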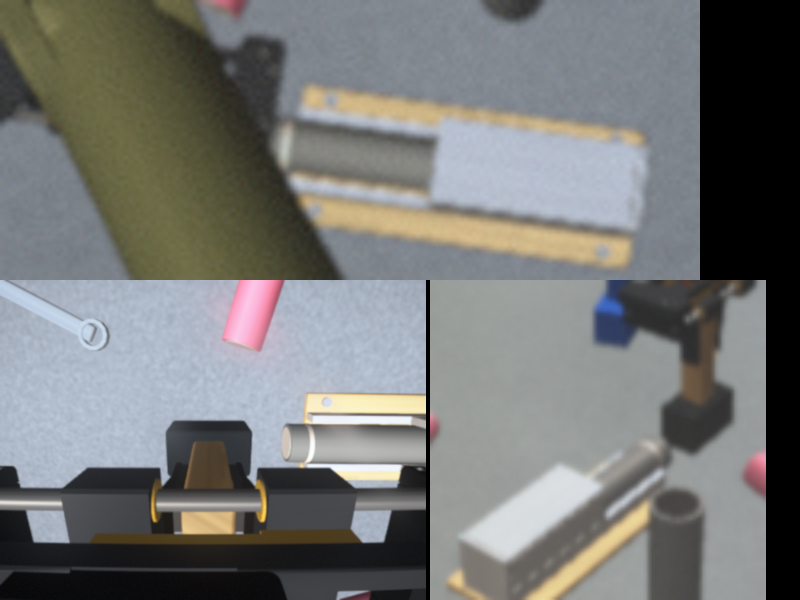

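The pipe is home. The ring and tail readings (130, 158) didn't change under a firmer push, the force rose above friction to 7.4 N, and the head face stopped at s≈0.155 as calculated. Now I'll put the mallet back.

```bash
python3 - <<'E'
from wm import *
o,c=pickle.load(open('last.pkl','rb'));T=wpose(o,c)
P=onz(c,[[304/.832,115/.832],[303/.832,196/.832]],.01,T);F=onz(c,[[287/.832,162/.832]],.03,T)
print('base end',P,'face',F,'s',-(P-[.5519,-.063,.01])@[-.141,-.99,0],-(F-[.5519,-.063,.03])@[-.141,-.99,0])
goto([.575,.33,.125],-98.1)
E
```

```text
base end [[0.61999572 0.06543327 0.01      ]
 [0.52684986 0.07042103 0.01      ]] face [[0.57716827 0.09158361 0.03      ]] s [0.13675044 0.12855475] [0.1566006]
t 15.55 pos [0.5875 0.1676 0.113 ] rot [179.92   1.49 -98.38] F [-0.4 -0.8 -2.2] w 0.0281
shift cm [-15.89   3.61  -1.2 ] twist -0.28
```

>>> arm_command:
  translation:
    - [-2,0.3,-0.3]
    - [-3,0.6,-0.3]
    - [-3,0.6,0]
    - [-3,0.6,0]
    - [-3,0.6,0]
    - [-1,0,0]
    - [0,0,0]
  twist: [0,0,0,0,0,0,0]

```text
time_s: 16.42
tool_pos: [0.5825, 0.3284, 0.1246]
tool_rot: [179.9, 1.6, -98.5]
force: [-0.2, -1.5, -3.2]
grip_width: 0.0279
```

```bash
python3 -c "
from h import *
goto([.575,.33,.1055],-98.1)"
```

```text
t 16.425 pos [0.5825 0.3284 0.1246] rot [179.92   1.63 -98.54] F [-0.2 -1.5 -3.2] w 0.0279
shift cm [-0.05  0.76  1.91] twist -0.44
```

>>> arm_command:
  translation:
    - [0,0,0.8]
    - [0,0,0.5]
    - [0,0,0.3]
    - [0,0,0.2]
    - [0,0,0]
  twist: [0,0,0,0,0]

```text
time_s: 17.05
tool_pos: [0.5843, 0.3239, 0.1059]
tool_rot: [180.0, 1.5, -98.9]
force: [-0.1, -0.4, -4.2]
grip_width: 0.0278
```

>>> arm_command:
  translation:
    - [0,0,0.15]
    - [0,0,0.1]
  twist: [0,0]

```text
time_s: 17.3
tool_pos: [0.5845, 0.324, 0.1057]
tool_rot: [-180.0, 1.4, -98.9]
force: [-2.8, -0.9, 4.7]
grip_width: 0.0279
```

The foot is on the bench (force now upward, +4.7 N). I'll release.

>>> arm_command:
  translation:
    - [0,0,0]
    - [0,0,0]
    - [0,0,0]
    - [0,0,0]
    - [0,0,0]
    - [0,0,0]
    - [0,0,0]
    - [0,0,0]
  twist: [0,0,0,0,0,0,0,0]
  grip: 100

```text
time_s: 18.3
tool_pos: [0.5859, 0.3247, 0.1058]
tool_rot: [-179.8, 1.6, -98.9]
force: [0.0, 0.2, -1.1]
grip_width: 0.0862
```

```bash
python3 - <<'E'
from wm import *
goto([.584,.324,.25],-98.9)
c=optics.read_camera('wrist');s=optics.read_camera('scene')
im=np.zeros((400,800,3),np.uint8);im[:320,:426]=cv2.resize(c['img'],(426,320));b=cv2.resize(s['img'][110:230,230:350],None,fx=3.1,fy=3.1);im[:b.shape[0],428:428+b.shape[1]]=b[:,:372]
cv2.imwrite('pics/s3.png',im)
E
```

```text
t 18.3 pos [0.5859 0.3247 0.1058] rot [-179.82    1.58  -98.92] F [ 0.   0.2 -1.1] w 0.0862
shift cm [  0.1    0.17 -14.42] twist -0.02
```

View pics/s3.png

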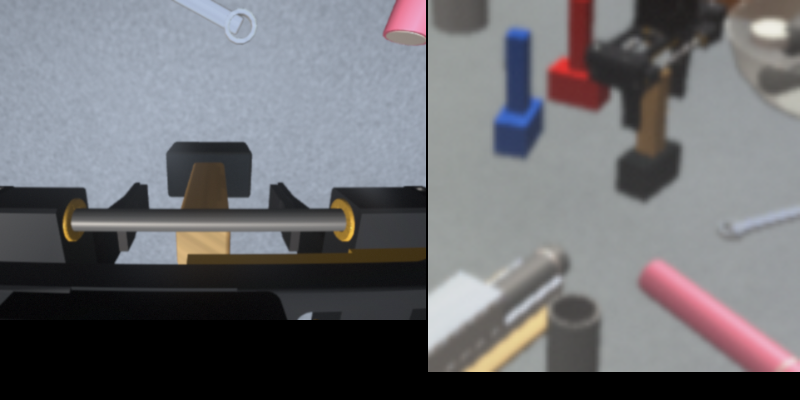

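The mallet is standing upright on its head with the fingers open and centred around the handle. I'll go straight up in small steps.

>>> arm_command:
  translation:
    - [0,0,-1.5]
    - [0,0,-2]
    - [0,0,-3]
    - [0,0,-3]
    - [0,0,-4]
    - [0,0,-4]
    - [0,0,0]
    - [0,0,0]
  twist: [0,0,0,0,0,0,0,0]

```text
time_s: 19.4
tool_pos: [0.5847, 0.3211, 0.2977]
tool_rot: [-179.4, 1.9, -98.8]
force: [0.1, 0.2, 0.1]
grip_width: 0.0871
```

```bash
python3 tail.py; python3 - <<'E'
from wm import *
c=optics.read_camera('wrist');s=optics.read_camera('scene')
im=np.zeros((400,800,3),np.uint8);im[:320,:426]=cv2.resize(c['img'],(426,320));b=cv2.resize(s['img'][110:230,200:320],None,fx=3.1,fy=3.1);im[:b.shape[0],428:428+b.shape[1]]=b[:,:372]
cv2.imwrite('pics/s4.png',im)
E
```

```text
t 19.4 pos [0.5847 0.3211 0.2977] rot [-179.35    1.93  -98.85] F [0.1 0.2 0.1] w 0.0871
shift cm [12.87 -2.54 18.67] twist -0.75
ring s 127.0 face s 160.0 tcp s 388.0 lat 21.7
```

View pics/s4.png

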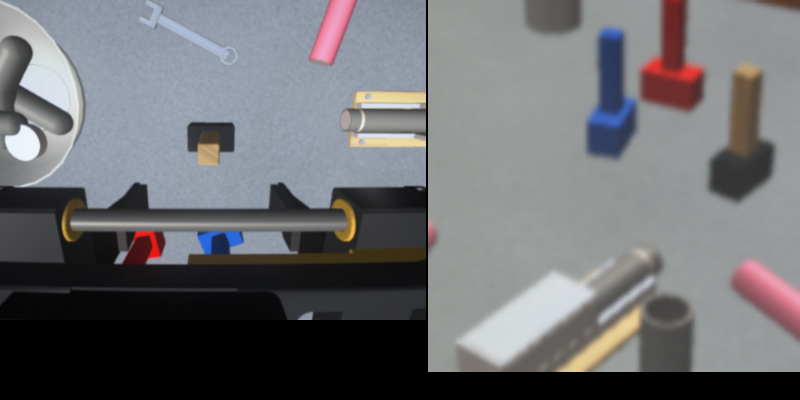

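The mallet stands free on its head at about scene (290,155). The pipe is home in the jig, the look-alikes are untouched, and the arm is clear.

```bash
python3 -c "
from cell import env
print(env.sign_off())"
```

```text
the job is handed in; nothing more can be done
None
```

The pipe is knocked home against the stop, and the mallet stands on its head on the bench, clear of the jig and pipe. I handed the job in at 19.4 s of the 48 s allowed.

- **Tapping:** I held the black-headed mallet by its wooden handle and moved the pipe about 62 mm in six small taps. A seventh tap and a slightly firmer press confirmed it was home. I drew the mallet about 30 mm clear after each tap, and only the mallet's head touched the pipe.
- **Pipe home:**
  - The last press raised the force to about 7 N, above the pipe's friction, and the pipe did not move.
  - The mallet face stopped where calculated for the pipe home.
  - The tail measured about 24 mm beyond the base, against 25 mm expected.
- **Mallet:** it is upright at about (0.585, 0.322), roughly 0.2 m from the pipe. The gripper is open and well above it.
- **Disagreements:**
  - The camera put the tail 1 to 3 mm short of the calculated home position while the mallet was near, and 5 mm short in a coarser view after I raised the arm. That is a reading on the visible end face, so I relied on the force and the mallet's stopping point.
  - The tool tilted by about 1.5° during the last press and stayed tilted, but the mallet settled flat.

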